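# Sort two cartridges by weight on the check balance

## Task

Take the blue-capped cartridge from the sloping rack, stand it upright on the empty pan of the balance, let go and watch which way the beam tips; then stand it upright in the green tray if it is heavier than the reference weight, in the orange tray if it is lighter. After that, weigh and sort the red-capped cartridge in the same way. Set the cartridges down gently, and leave the white-capped cartridge and everything else where it is.

Things in the scene. Friction and masses are not known exactly. Their poses are not given: they have to be found in the camera images.
- cart_blue_mid (a point): Blue-capped brass cartridge: cylinder 34 dia x 74 long, capped end up (cap is the top 18). Mass hidden, 100 to 300 g; looks never tell. The point is its centre, 37 from either end; z is the cylinder's axis, towards the cap. At the start it stands in a socket of the wooden rack, any of the three.
- cart_red_mid (a point): Red-capped brass cartridge: cylinder 34 dia x 74 long, capped end up (cap is the top 18). Mass hidden, 100 to 300 g; looks never tell. The point is its centre, 37 from either end; z is the cylinder's axis, towards the cap. At the start it stands in a socket of the wooden rack, any of the three.
- cart_white_mid (a point): White-capped brass cartridge: cylinder 34 dia x 74 long, capped end up (cap is the top 18). Not to be moved. The point is its centre, 37 from either end; z is the cylinder's axis, towards the cap. At the start it stands in a socket of the wooden rack, any of the three.
- rack: fixed wooden rack: block 74 x 205 x 34 thick, tilted 0.5 rad (29 deg), top sloping down towards the robot; sockets and cartridges lean to the rack's -x. Three sockets in a row along its y, 65 apart, 24 deep, 1.8 wider than a cartridge, which may lean 3 deg more. Draw out along the socket's axis. Origin: on the table, 22 below the centre of the block's underside.
- balance: equal-arm check balance, fixed to the table: grey base 90 x 200 x 18, two aluminium uprights to 108 high, white scale plate with a red pointer up to 140 high. Origin: centre of the base's underside; the beam lies along its y. The measuring pan is at its -y end, the pan with the dark steel 200 g reference weight at its +y end, each 130 from the middle. A linkage keeps both pans level; where a part stands on the pan does not matter.
- pan_top (a point): centre of the top of the empty measuring pan, a flat steel disc 92 dia, 4 thick, no rim. About 117 above the table with the beam level, 15 higher or lower with the beam at its stops. Empty, it rests at the upper stop; with less than about 2 N on it, it hardly gives way, with more it sinks at up to about 0.2 m/s.
- ref_pan_top (a point): centre of the top of the reference pan, same disc, carrying the 200 g weight (30 dia x 49 high, attached to the pan).
- beam (a joint): tilt of the beam in rad: 0 level, positive when the measuring pan is down (its load heavier than the 200 g reference), negative when it is up (lighter or empty). Stops at about +-0.12. Damped; settles within about 1 s; loads within about 10 g of the reference settle between the stops.
- tray_green: open green plastic sorting tray fixed to the table, 110 (its x) x 170 (its y) outside, walls 4 thick and 16 high, floor about 4 thick (floor top 4 above the table). Origin: centre of its underside; z up. Room for two cartridges standing 80 apart along its y. For cartridges heavier than the reference.
- tray_orange: open orange plastic sorting tray fixed to the table, 110 (its x) x 170 (its y) outside, walls 4 thick and 16 high, floor about 4 thick (floor top 4 above the table). Origin: centre of its underside; z up. Room for two cartridges standing 80 apart along its y. For cartridges lighter than the reference.
- oil_bottle: white plastic oil bottle, 40 dia x 100 high, bystander
- screwdriver: screwdriver lying on the table, bystander
- spare_weight: dark steel knob weight, 30 dia x 49 high, bystander standing behind the balance
- pin_bowl: small white bowl, 80 dia x 35 high, bystander
- wrench: small wrench lying on the table, bystander
- flux_jar: amber jar with black lid, 56 dia x 60 high, bystander
Things that resemble listed ones, but are neither listed nor needed, are in the scene too. What is shaped like the part that bears cart_blue_mid but purple is not meant. What is shaped like the part that bears cart_red_mid but turquoise is not meant.

How it is judged:
By the outcome, as a careful person would: the job done as asked, in the order asked, and still so for the second after the job is handed in, with the robot touching nothing.
It also fails if it takes over 72 s, if anything falls off the work surface, if the arm or the gripper's body presses on something with over 40 N, if the wrist force passes 120 N, or if a joint passes its speed limit or range.

## Robot

A 6-joint arm with a two-finger parallel gripper is mounted at the origin on the work surface. World frame = base frame: x ahead of the robot, y to its left, z up, the work surface at z = 0. Lengths are in m, angles in rad, forces in N, time in s.
With the tool pointing down it reaches from about 0.25 to 0.775 m from the base axis. Payload 4 kg.
Tool frame: the origin (TCP) lies where the fingers leave the gripper's body, on its centre line; the fingertips stand 97 mm ahead of it and the grasp point (between the pads) lies 78 mm ahead of it; z points along the fingers, y is the direction in which the jaws open and shut (so a half turn about z gives the same grasp; the last joint's range is limited). The gripper opens to 94 mm and grips with 3 to 60 N. Pads are 16 mm wide; open, the fingers measure 119 mm over their backs; the gripper's body (75 mm by 177 mm) begins 78 mm behind the grasp point.
Start: joints at [-1.295, 0.087, 1.371, -0, 1.684, -0.103], TCP at [0.203, -0.511, 0.303] pointing down, gripper open.
Joint ranges: [-3.1, 3.1], [-0.76, 2.03], [0.27, 2.55], [-1.08, 4.22], [0.17, 2.65], [-2.57, 2.57]. Speed limits (rad/s): [2.79, 2.79, 3.14, 3.14, 3.14, 3.14].

## Interface

Orientations are given as a unit quaternion [x, y, z, w].
In Python, from cell import get_obs, get_image, camera_model, sign_off, outline_of gives the robot as it stands.
- The arm moves only by the shell command python3 -m pendant 'ROWS' [OPENING] [FORCE]. ROWS is JSON, a list of rows, each an object of numbers: "x", "y", "z": the shift along the tool's x, y, z in mm; "ax", "ay", "az": the turn, a rotation vector about the tool's x, y, z in rad. A call has 1 to 10 rows; each row is the pose to reach, as a shift and turn from the pose commanded when the call began, along the tool's axes at that moment; what a row does not reach only later rows make up. A row lasts 1/8 s, in which the tool goes at most 62.5 mm and 10.7 degrees, less where a joint would pass 70% of its speed; a pose out of reach is approached as far as the arm can. A call with a gripper value outside its range is refused whole. OPENING is the closure, from -1 (fully open) to 1 (shut), so that 0 is half open, set as the call begins (- or left out, the last holds). The fingers move at their own pace and stop on an object; FORCE is the grip in N (left out, the last holds). Time passes only in rows, so rows that repeat a pose let the fingers close. It gives the time, the measured TCP pose, the force and the opening at its end, in the units of the state.
- get_obs(): the state, without advancing time (a new reading comes with each control period).
- get_image(name): name is "scene" or "top"; returns the picture (400x640x3 uint8, blue, green, red); there is no depth.
- camera_model(name): a dict with "K" (3x3 intrinsics, pixels), "k1" (the pictures are not rectified: a ray, as slopes to the right and down, at radius r is drawn at 1 + k1 r^2 times it, then the intrinsics apply), "R" (3x3) and "t" (3): a world point X has camera coordinates R X + t. Camera axes: x right, y down, z forward; pixel columns grow to the right and rows downward; lengths in m; the calibration is good to about 2 mm. A picture is of the moment at which its call begins. camera_model takes no time and is no camera call.
- sign_off(): hands the job in, once; it reports no verdict.
Trained networks look in the newest picture that a camera, given by its name, has taken for a name from the list of things; names that differ only in an ending like _2 or _b are one class to them, and where a whole thing is asked for, a point or a joint stands for the part that bears it (a point fixed in the world has none). Each returns a list of dicts, best first, with "score" (0 to 1); they miss things now and then, are a little off and sometimes report something else, mostly with a low value. They report only what shows in the picture. A call takes as long as a camera call. They do not tell look-alikes from the thing itself.
- outline_of(name, camera): "region" (400x640 bool, what is visible of it) and "box" ([centre column, centre row, width, height] in pixels, round what is visible of it).
The state is a dict: "time_s": time; "q": joint angles; "joint_vel": joint speeds; "joint_efforts": joint torques, N m; "ee_pos": TCP position; "tool_rot": TCP orientation; "wrist_force": force on the tool from outside, world axes, zero at the start; "ft_torque": the same for the moment, N m; "finger_gap": finger opening in m.
Only numpy, scipy, OpenCV 4.12 (cv2) and the standard library are available. Lean on these libraries where they do the work, as an engineer would, in place of code of your own. Each camera call takes 0.05 s, during which the arm holds its last target. There are 200 camera calls.

## Working session

There is one attempt and no reset: what is moved stays moved. The work goes in short steps, Python scripts to look and compute and a shell command to move; the robot and the scene stay as the last step left them, time stands still between calls to the robot, and variables do not carry over. Pictures are saved under pics/ and viewed, about 8 in all and at most 12, crops included, and the job is handed in when it is done.

```bash
ls; mkdir -p pics
python3 - <<'E'
from cell import *
import cv2,numpy as np
for n in("scene","top"):
    im=get_image(n); cv2.imwrite(f"pics/{n}0.png",im)
    m=camera_model(n); print(n,np.round(m["K"],1).tolist(),m["k1"],np.round(-np.array(m["R"]).T@m["t"],3),np.round(m["R"],3).tolist())
    for k in("cart_blue_mid","cart_red_mid","cart_white_mid","rack","balance","pan_top","ref_pan_top","tray_green","tray_orange"):
        print(k,[(round(d["score"],2),np.round(d["box"],0).tolist()) for d in outline_of(k,n)[:3]])
o=get_obs(); print({k:np.round(v,3).tolist() for k,v in o.items()})
E
```

```text
pics
scene [[452.3, 0.0, 310.0], [0.0, 452.3, 195.4], [0.0, 0.0, 1.0]] 0.02832909645987763 [ 1.233 -0.305  0.91 ] [[0.504, 0.863, -0.022], [0.605, -0.371, -0.704], [-0.616, 0.342, -0.71]]
cart_blue_mid [(0.82, [342.0, 143.0, 27.0, 15.0]), (0.57, [365.0, 143.0, 12.0, 21.0])]
cart_red_mid [(0.63, [354.0, 153.0, 18.0, 26.0]), (0.52, [401.0, 142.0, 23.0, 18.0])]
cart_white_mid [(0.76, [342.0, 167.0, 14.0, 19.0]), (0.56, [213.0, 292.0, 35.0, 34.0])]
rack [(0.57, [359.0, 174.0, 54.0, 62.0])]
balance [(0.61, [327.0, 231.0, 128.0, 95.0])]
pan_top [(0.9, [284.0, 248.0, 40.0, 41.0]), (0.21, [430.0, 212.0, 26.0, 27.0])]
ref_pan_top [(0.89, [369.0, 203.0, 34.0, 43.0]), (0.44, [212.0, 292.0, 38.0, 30.0])]
tray_green [(0.97, [258.0, 213.0, 75.0, 48.0])]
tray_orange [(0.71, [152.0, 259.0, 84.0, 64.0])]
top [[449.3, 0.0, 319.8], [0.0, 449.3, 198.0], [0.0, 0.0, 1.0]] 0.011410949676953608 [0.366 0.062 1.249] [[0.019, -1.0, -0.009], [-0.989, -0.018, -0.147], [0.147, 0.011, -0.989]]
cart_blue_mid [(0.77, [217.0, 251.0, 12.0, 19.0]), (0.7, [224.0, 292.0, 21.0, 26.0])]
cart_red_mid [(0.72, [174.0, 253.0, 32.0, 20.0]), (0.65, [240.0, 241.0, 17.0, 20.0])]
cart_white_mid [(0.62, [262.0, 228.0, 16.0, 22.0])]
rack [(0.95, [237.0, 232.0, 83.0, 62.0])]
balance [(0.61, [371.0, 149.0, 36.0, 36.0]), (0.56, [320.0, 162.0, 132.0, 53.0])]
pan_top [(0.68, [371.0, 150.0, 34.0, 37.0])]
ref_pan_top [(0.86, [270.0, 166.0, 31.0, 39.0])]
tray_green [(0.55, [357.0, 240.0, 66.0, 42.0])]
tray_orange [(0.94, [465.0, 247.0, 68.0, 50.0])]
{'time_s': 1.0, 'q': [-1.295, 0.087, 1.371, 0.0, 1.684, -0.103], 'joint_vel': [0.0, 0.003, 0.001, 0.0, 0.001, -0.0], 'joint_efforts': [0.0, -34.006, -30.261, 0.072, 0.024, -0.0], 'ee_pos': [0.203, -0.511, 0.303], 'tool_rot': [0.982, 0.188, 0.0, 0.0], 'wrist_force': [-0.159, 0.239, -0.417], 'ft_torque': [0.006, -0.077, -0.021], 'finger_gap': 0.094}
```

View pics/scene0.png

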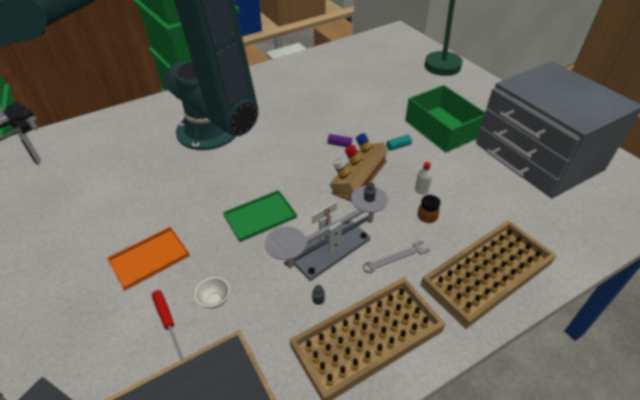

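View pics/top0.png

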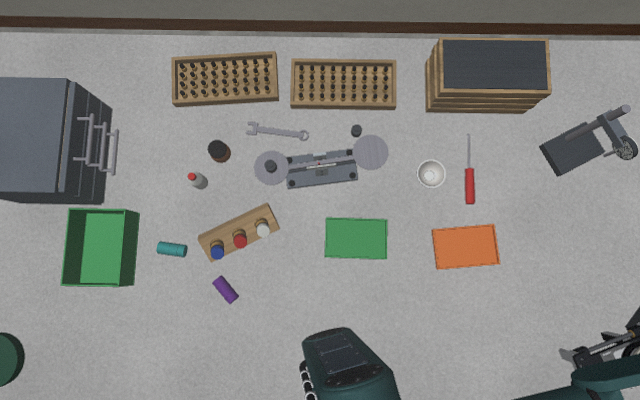

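The top view has rack caps blue (217,251), red (240,241) and white (262,228). The measuring pan is at (371,150), the reference pan at (270,166), the green tray at (357,240) and the orange tray at (465,247). The purple (225,290) and turquoise (172,249) cylinders lying on the table are decoys. I'll fit poses next.

```bash
cat > h.py <<'E'
import numpy as np, json
from cell import *
from scipy.spatial.transform import Rotation as Rn
from scipy.optimize import least_squares
def proj(n,X):
    m=camera_model(n); c=np.atleast_2d(X)@np.array(m["R"]).T+m["t"]
    s=c[:,:2]/c[:,2:]; s=s*(1+m["k1"]*(s**2).sum(1,keepdims=True))
    K=np.array(m["K"]); return s@K[:2,:2].T+K[:2,2]
def box(n,X):
    p=proj(n,X); a,b=p.min(0),p.max(0); return np.r_[a,b]
def cb(b): b=np.array(b,float); return np.r_[b[:2]-b[2:]/2,b[:2]+b[2:]/2]
def T(p,X): c,s=np.cos(p[2]),np.sin(p[2]); X=np.atleast_2d(X); return X@np.array([[c,s,0],[-s,c,0],[0,0,1]])+[p[0],p[1],0]
th=np.linspace(0,2*np.pi,24,endpoint=False)
def cyl(r,z0,z1): return np.vstack([np.c_[r*np.cos(th),r*np.sin(th),0*th+z] for z in(z0,z1)])
def blk(x,y,z0,z1): return np.array([[i*x/2,j*y/2,k] for i in(-1,1) for j in(-1,1) for k in(z0,z1)])
def tilt(X,t=0.5): c,s=np.cos(t),np.sin(t); return X@np.array([[c,0,-s],[0,1,0],[-s,0,c]]).T+[0,0,.022]
# rack: +a=(-sin,0,cos)
def go(pos,zdir,ydir):
    """tool shift(mm)/turn from the measured pose to TCP at grasp point pos (78 ahead), z along zdir, y near ydir"""
    o=get_obs(); R0=Rn.from_quat(o["tool_rot"]); z=np.array(zdir,float); z/=np.linalg.norm(z)
    y=np.array(ydir,float); y-=z*(y@z); y/=np.linalg.norm(y)
    best=None
    for s in(1,-1):
        R=Rn.from_matrix(np.c_[np.cross(s*y,z),s*y,z]); v=(R0.inv()*R).as_rotvec()
        if best is None or np.linalg.norm(v)<np.linalg.norm(best[1]): best=(R,v)
        t=np.array(pos)-.078*z; d=R0.inv().apply(t-o["ee_pos"])*1000
        print("shift",np.round(d,1),"turn",np.round(v,3),"rows>=",round(max(np.linalg.norm(d)/62.5,np.linalg.norm(v)/.1867),1))
E
python3 - <<'E'
from h import *
C=lambda i:tilt(cyl(.017,.034,.084))+[0,i*.065,0]
meas={}
S={"cart_blue_mid":([365,143,12,21],[217,251,12,19]),"cart_red_mid":([354,153,18,26],[240,241,17,20]),"cart_white_mid":([342,167,14,19],[262,228,16,22])}
def res(p,full=False):
    r=[]
    for i,k in zip((1,0,-1),S):
        for n,b in zip(("scene","top"),S[k]): r+=list((box(n,T(p,C(i)))-cb(b)))
    R=T(p,tilt(blk(.074,.205,0,.034)))
    r+=list(box("top",R)-cb([237,232,83,62]))
    return np.array(r)
f=least_squares(res,[.3,.25,.47],loss="soft_l1",f_scale=2); print("rack",f.x.round(4)); print(f.fun.reshape(-1,4).round(1))
np.save("rack.npy",f.x)
for k,bs,bt,g in(("green",[258,213,75,48],[357,240,66,42],[.28,-.03,0.]),("orange",[152,259,84,64],[465,247,68,50],[.28,-.3,0.])):
    f=least_squares(lambda p:np.r_[box("scene",T(p,blk(.11,.17,0,.016)))-cb(bs),box("top",T(p,blk(.11,.17,0,.016)))-cb(bt)],g,loss="soft_l1",f_scale=2)
    print(k,f.x.round(4),f.fun.round(1)); np.save(k+".npy",f.x)
def pz(bs,bt,z0,z1,r,g):
    return least_squares(lambda p:np.r_[box("scene",cyl(r,z0,z1)+p)-cb(bs),box("top",cyl(r,z0,z1)+p)-cb(bt)],g,loss="soft_l1",f_scale=2)
f=pz([284,248,40,41],[371,150,34,37],-.004,0,.046,[.5,-.06,.13]);print("pan",f.x.round(4),f.fun.round(1)); np.save("pan.npy",f.x)
g=pz([369,203,34,43],[270,166,31,39],-.004,.049,.046,[.5,.2,.1]);print("ref",g.x.round(4),g.fun.round(1))
print("span",f.x-g.x,np.linalg.norm((f.x-g.x)[:2])); print(get_obs()["time_s"])
E
```

```text
rack [0.454  0.2988 0.4928]
[[-4.3 -2.5  0.4  0.6]
 [-1.2 -0.6 -0.7 -0.2]
 [-1.   2.1 -1.6  0.8]
 [ 0.7 -1.2 -3.2 -2.5]
 [-2.3 -2.6  1.9  3.8]
 [ 0.1  1.8 -1.9 -2.2]
 [ 4.5  3.2 -1.1  1. ]]
green [ 0.4348 -0.026  -0.0446] [-0.2 -0.8 -0.8  3.9 -0.  -0.8 -1.8  1.4]
orange [ 0.4256 -0.3202 -0.0954] [-0.6  1.  -5.1 -2.9 -0.7  0.  -1.9 -2.4]
pan [ 0.6604 -0.0553  0.1256] [-0.6  3.5  1.3 -3.3 -0.6  1.   1.4 -0.8]
ref [0.6204 0.2044 0.0664] [-1.6  1.   2.7 -0.9 -2.   0.4  4.1 -0.1]
span [ 0.03998951 -0.25978029  0.05923207] 0.2628401796079406
1.0
```

```bash
cat > fit.py <<'E'
from h import *
import cv2
W={"scene":(320,115,90,90),"top":(190,195,95,75)}
def hullc(p):
    h=cv2.convexHull(p.astype(np.float32)); m=cv2.moments(h); return np.array([m["m10"],m["m01"]])/m["m00"],m["m00"]
r0=np.load("rack.npy"); obs={}; out=[]
for n in("scene","top"):
    im=cv2.imread(f"pics/{n}0.png"); hsv=cv2.cvtColor(im,cv2.COLOR_BGR2HSV)
    H,S,V=[hsv[...,i].astype(int) for i in range(3)]
    for c,i in(("blue",1),("red",0),("white",-1)):
        m={"blue":(abs(H-115)<10)&(S>110),"red":((H<6)|(H>172))&(S>130),"white":(S<40)&(V>150)}[c]
        q=proj(n,T(r0,tilt(np.array([[0,i*.065,.075]]))))[0]
        m=m.astype(np.uint8); y,x=np.mgrid[:400,:640]; m[(x-q[0])**2+(y-q[1])**2>14**2]=0
        k,l,s,ce=cv2.connectedComponentsWithStats(m)
        if k>1:
            j=1+np.argmax(s[1:,4]); obs[n,i]=ce[j]; print(n,c,ce[j].round(1),s[j,4],"expected area",round(hullc(proj(n,T(r0,tilt(cyl(.017,.066,.084))+[0,i*.065,0])))[1]))
def cap(p,i): 
    X=cyl(.017,.066,.084); return T(p,tilt(X,.5+p[3])+[0,i*.065,0])
def res(p): return np.r_[np.concatenate([hullc(proj(n,cap(p,i)))[0]-obs[n,i] for n,i in obs if i>=0]),p[3]/.02-1]
f=least_squares(res,[*r0,.03]); print(f.x.round(4),f.fun.round(1)); np.save("rack.npy",f.x[:3])
for n in W:
    im=cv2.imread(f"pics/{n}0.png"); x,y,w,h=W[n]; k=4
    big=cv2.resize(im[y:y+h,x:x+w],None,fx=k,fy=k,interpolation=cv2.INTER_CUBIC)
    def dr(X,col):
        hh=cv2.convexHull(((proj(n,X)-[x,y]+.5)*k).astype(np.int32)); cv2.polylines(big,[hh],True,col,1)
    for i in(1,0,-1): dr(T(f.x,tilt(cyl(.017,.034,.084))+[0,i*.065,0]),(0,255,255))
    dr(T(f.x,tilt(blk(.074,.205,0,.034))),(255,0,255)); dr(T(f.x,tilt(blk(.074,.205,.034,.034001))),(0,255,0))
    out.append(cv2.copyMakeBorder(big,0,400-big.shape[0] if big.shape[0]<400 else 0,0,0,0))
cv2.imwrite("pics/rackfit.png",np.hstack([cv2.resize(o,(390,390)) for o in out]))
for c,lo,hi,n0 in(("green",(40,110,60),(80,255,255),(357,240)),("orange",(5,150,150),(20,255,255),(465,247))):
    im=cv2.imread("pics/top0.png"); m=cv2.inRange(cv2.cvtColor(im,cv2.COLOR_BGR2HSV),lo,hi)
    k,l,s,ce=cv2.connectedComponentsWithStats(m); j=l[n0[1],n0[0]]; p=np.argwhere(l==j)[:,::-1].astype(np.float32)
    print(c,cv2.minAreaRect(p)); q=cv2.boxPoints(cv2.minAreaRect(p))
    f=least_squares(lambda P:(lambda a:[*(np.array(a[0])-cv2.minAreaRect(p)[0]),])(cv2.minAreaRect(proj("top",T([P[0],P[1],np.load(c+".npy")[2]],blk(.11,.17,0,.016))).astype(np.float32))),np.load(c+".npy")[:2],diff_step=.01); print(f.x,f.fun)
E
python3 fit.py
```

```text
scene blue [361.6 138.3] 73 expected area 125
scene red [350.7 150.1] 85 expected area 136
scene white [334.8 159.7] 269 expected area 147
top blue [216.8 252.2] 138 expected area 147
top red [239.8 241.2] 131 expected area 144
top white [264.2 234.3] 251 expected area 142
[0.4571 0.2984 0.4922 0.0285] [-0.6 -0.1 -0.1  0.4 -0.2  0.2 -0.3 -0.4  0.4]
green ((356.0519714355469, 237.8887939453125), (61.16172790527344, 39.0442008972168), 1.8476102352142334)
[ 0.44148966 -0.02466069] [0. 0.]
orange ((465.4795227050781, 246.2746124267578), (39.38304901123047, 63.012874603271484), 84.80557250976562)
[ 0.42440958 -0.32393616] [3.05175781e-05 0.00000000e+00]
```

View pics/rackfit.png

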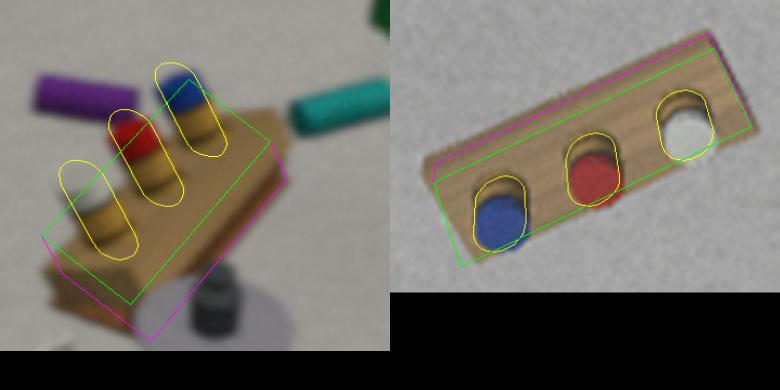

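The tilt matrix had a sign error, so the fitted outline doesn't match. I'll fix it and refit.

```bash
sed -i 's/\[-s,0,c\]\]).T+\[0,0,.022\]/[s,0,c]]).T+[0,0,.022]/' h.py; python3 fit.py
```

```text
scene blue [361.6 138.3] 73 expected area 108
scene red [350.7 150.1] 85 expected area 116
scene white [335.1 160.2] 249 expected area 124
top blue [216.8 252.2] 138 expected area 167
top red [239.8 241.2] 131 expected area 163
top white [264.2 233.7] 229 expected area 160
[0.4571 0.2984 0.4922 0.03  ] [-0.6 -0.1 -0.1  0.4 -0.2  0.1 -0.3 -0.5  0.5]
green ((356.0519714355469, 237.8887939453125), (61.16172790527344, 39.0442008972168), 1.8476102352142334)
[ 0.44148966 -0.02466069] [0. 0.]
orange ((465.4795227050781, 246.2746124267578), (39.38304901123047, 63.012874603271484), 84.80557250976562)
[ 0.42440958 -0.32393616] [3.05175781e-05 0.00000000e+00]
```

View pics/rackfit.png

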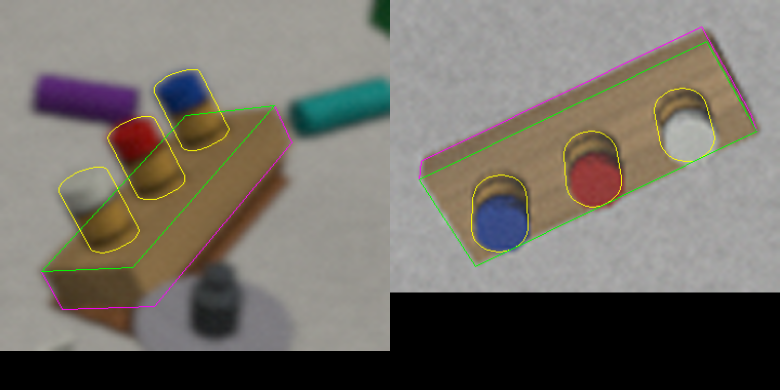

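The fit now matches in both views to within 1–2 px. Next I'll fit the pans at their known heights and compute the pre-grasp.

```bash
cat >> h.py <<'E'
def axis(t=.53,p=None):
    y=np.load("rack.npy")[2]; return np.array([-np.sin(t)*np.cos(y),-np.sin(t)*np.sin(y),np.cos(t)]),np.array([np.cos(y),np.sin(y),0])
def grasp(i,h=.056,t=.53):
    a,x=axis(t); base=T(np.load("rack.npy"),tilt(np.array([[0,i*.065,.010]])))[0]; return base+h*a,a,x
E
python3 - <<'E'
from h import *
f=lambda z,bs,bt,z1,g:least_squares(lambda p:np.r_[box("scene",cyl(.046,-.004,z1)+[*p,z])-cb(bs),box("top",cyl(.046,-.004,z1)+[*p,z])-cb(bt)],g,loss="soft_l1",f_scale=2)
a=f(.132,[284,248,40,41],[371,150,34,37],0,[.6,-.05]);b=f(.102,[369,203,34,43],[270,166,31,39],0,[.6,.2])
print(a.x,a.fun.round(1),b.x,b.fun.round(1),np.linalg.norm(a.x-b.x)); np.save("pan.npy",[*a.x,.132])
for i in(1,0): print(grasp(i)[0].round(4))
p,A,x=grasp(1); go(p+.07*A,-A,x); print(get_obs()["time_s"])
E
```

```text
[ 0.65989448 -0.05496758] [-0.8  1.4  1.2 -5.3 -0.6  0.5  1.6 -1.1] [0.61894764 0.2049618 ] [ -1.1   4.4   2.  -11.   -1.4   2.3   2.9  -1.9] 0.2631348074600053
[0.3972 0.34   0.0791]
[0.4279 0.2828 0.0791]
shift [ 420.4 -710.6   95.9] turn [-0.397  0.445 -1.64 ] rows>= 13.3
shift [ 420.4 -710.6   95.9] turn [0.432 0.385 1.421] rows>= 13.3
1.0
```

```bash
python3 -m pendant '[{"x":42,"y":-71,"z":0,"ax":-0.04,"ay":0.045,"az":-0.164},{"x":84,"y":-142,"z":0,"ax":-0.08,"ay":0.09,"az":-0.33},{"x":126,"y":-213,"z":0,"ax":-0.12,"ay":0.13,"az":-0.49},{"x":168,"y":-284,"z":0,"ax":-0.16,"ay":0.18,"az":-0.66},{"x":210,"y":-355,"z":0,"ax":-0.2,"ay":0.22,"az":-0.82},{"x":252,"y":-426,"z":10,"ax":-0.24,"ay":0.27,"az":-0.98},{"x":294,"y":-497,"z":20,"ax":-0.28,"ay":0.31,"az":-1.15},{"x":336,"y":-568,"z":40,"ax":-0.32,"ay":0.356,"az":-1.31},{"x":378,"y":-640,"z":60,"ax":-0.36,"ay":0.4,"az":-1.48},{"x":420,"y":-711,"z":80,"ax":-0.397,"ay":0.445,"az":-1.64}]' -1 25
python3 - <<'E'
from h import *
p,A,x=grasp(1); go(p+.07*A,-A,x); print(get_obs()["wrist_force"],get_obs()["q"])
E
```

```text
time_s: 2.25
ee_pos: [0.3196, 0.099, 0.265]
tool_rot: [0.493, 0.829, 0.226, 0.136]
wrist_force: [1.2, -0.4, -0.4]
finger_gap: 0.0939
shift [175.4  63.9 104.8] turn [ 0.003 -0.     0.005] rows>= 3.4
shift [175.4  63.9 104.8] turn [ 1.000e-03  5.000e-03 -3.137e+00] rows>= 16.8
[ 1.23864186 -0.44271423 -0.36637636] [-0.09084605 -0.75579742  2.12012046  0.29244701  1.33018211 -0.59315847]
```

```bash
python3 -m pendant '[{"x":58,"y":21,"z":35},{"x":117,"y":42,"z":70},{"x":175,"y":64,"z":105},{"x":175,"y":64,"z":105},{"x":175,"y":64,"z":105},{"x":175,"y":64,"z":105}]'
python3 - <<'E'
from h import *
p,A,x=grasp(1); go(p+.07*A,-A,x); go(p,-A,x);print(get_obs()["wrist_force"],get_obs()["q"])
E
```

```text
shift [175.4  63.9 104.8] turn [ 0.003 -0.     0.005] rows>= 3.4
shift [175.4  63.9 104.8] turn [ 1.000e-03  5.000e-03 -3.137e+00] rows>= 16.8
shift [175.4  63.7 174.8] turn [ 0.003 -0.     0.005] rows>= 4.1
shift [175.4  63.7 174.8] turn [ 1.000e-03  5.000e-03 -3.137e+00] rows>= 16.8
[ 1.23864186 -0.44271423 -0.36637636] [-0.09084605 -0.75579742  2.12012046  0.29244701  1.33018211 -0.59315847]schema error: expected keys x, y, z, ax, ay, az
```

All six keys are required in each row, so I'll resend with the zeros included.

```bash
python3 -m pendant '[{"x":58,"y":21,"z":35,"ax":0,"ay":0,"az":0},{"x":117,"y":42,"z":70,"ax":0,"ay":0,"az":0},{"x":175,"y":64,"z":105,"ax":0,"ay":0,"az":0},{"x":175,"y":64,"z":105,"ax":0,"ay":0,"az":0},{"x":175,"y":64,"z":105,"ax":0,"ay":0,"az":0},{"x":175,"y":64,"z":105,"ax":0,"ay":0,"az":0}]'
python3 - <<'E'
from h import *
p,A,x=grasp(1); go(p+.07*A,-A,x); go(p,-A,x);print(get_obs()["wrist_force"],get_obs()["q"])
E
```

```text
time_s: 3.0
ee_pos: [0.3324, 0.3018, 0.2066]
tool_rot: [0.496, 0.828, 0.224, 0.135]
wrist_force: [-0.0, 0.2, 0.1]
finger_gap: 0.0941
shift [3.1 0.4 0.1] turn [-0.001  0.001 -0.001] rows>= 0.0
shift [3.1 0.4 0.1] turn [1.000e-03 1.000e-03 3.141e+00] rows>= 16.8
shift [ 3.1  0.4 70.1] turn [-0.001  0.001 -0.001] rows>= 1.1
shift [ 3.1  0.4 70.1] turn [1.000e-03 1.000e-03 3.141e+00] rows>= 16.8
[-0.0217026   0.16369635  0.06960302] [ 0.65869616 -0.38306671  2.04072144 -0.10292666  0.96308752  0.20347839]
```

```bash
python3 -m pendant '[{"x":3,"y":0,"z":25,"ax":0,"ay":0,"az":0},{"x":3,"y":0,"z":50,"ax":0,"ay":0,"az":0},{"x":3,"y":0,"z":70,"ax":0,"ay":0,"az":0},{"x":3,"y":0,"z":70,"ax":0,"ay":0,"az":0},{"x":3,"y":0,"z":70,"ax":0,"ay":0,"az":0}]' -1 10; python3 -m pendant '[{"x":0,"y":0,"z":0,"ax":0,"ay":0,"az":0},{"x":0,"y":0,"z":0,"ax":0,"ay":0,"az":0},{"x":0,"y":0,"z":0,"ax":0,"ay":0,"az":0},{"x":0,"y":0,"z":0,"ax":0,"ay":0,"az":0},{"x":0,"y":0,"z":0,"ax":0,"ay":0,"az":0},{"x":0,"y":0,"z":0,"ax":0,"ay":0,"az":0}]' 1 10
python3 - <<'E'
from h import *
p,A,x=grasp(1); go(p,-A,x)
E
```

```text
time_s: 3.62
ee_pos: [0.3628, 0.321, 0.1474]
tool_rot: [0.497, 0.827, 0.225, 0.135]
wrist_force: [-0.0, 0.0, -1.1]
finger_gap: 0.0938
time_s: 4.38
ee_pos: [0.3621, 0.3218, 0.1459]
tool_rot: [0.496, 0.828, 0.225, 0.134]
wrist_force: [-1.1, 0.1, -0.0]
finger_gap: 0.0372
shift [-0.5  0.3 -0.3] turn [-0.001  0.    -0.   ] rows>= 0.0
shift [-0.5  0.3 -0.3] turn [0.000e+00 1.000e-03 3.141e+00] rows>= 16.8
```

```bash
python3 -m pendant '[{"x":0,"y":0,"z":0,"ax":0,"ay":0,"az":0},{"x":0,"y":0,"z":0,"ax":0,"ay":0,"az":0},{"x":0,"y":0,"z":0,"ax":0,"ay":0,"az":0}]' 1 25; python3 -m pendant '[{"x":0,"y":0,"z":-10,"ax":0,"ay":0,"az":0},{"x":0,"y":0,"z":-22,"ax":0,"ay":0,"az":0},{"x":0,"y":0,"z":-36,"ax":0,"ay":0,"az":0},{"x":0,"y":0,"z":-50,"ax":0,"ay":0,"az":0},{"x":0,"y":0,"z":-65,"ax":0,"ay":0,"az":0},{"x":0,"y":0,"z":-80,"ax":0,"ay":0,"az":0},{"x":0,"y":0,"z":-90,"ax":0,"ay":0,"az":0}]'
python3 - <<'E'
from h import *
pan=np.load("pan.npy"); go(pan+[0,0,.10+.056],[0,0,-1],[1,0,0]); print(get_obs()["q"])
E
```

```text
time_s: 4.75
ee_pos: [0.3623, 0.3219, 0.1461]
tool_rot: [0.496, 0.828, 0.225, 0.135]
wrist_force: [1.7, 1.2, -0.3]
finger_gap: 0.034
time_s: 5.62
ee_pos: [0.3217, 0.3002, 0.225]
tool_rot: [0.496, 0.828, 0.225, 0.135]
wrist_force: [1.6, 1.0, -1.4]
finger_gap: 0.0336
shift [-472.7  184.   -55.8] turn [ 0.52  -0.131  0.48 ] rows>= 8.2
shift [-472.7  184.   -55.8] turn [ 0.176  0.698 -2.569] rows>= 14.3
[ 0.67501712 -0.42035639  2.02787251 -0.10846471  1.01313873  0.21627538]
```

```bash
python3 -m pendant '[{"x":0,"y":22,"z":-38,"ax":0,"ay":0,"az":0},{"x":-5,"y":45,"z":-75,"ax":0.05,"ay":0,"az":0.03},{"x":-45,"y":60,"z":-76,"ax":0.11,"ay":-0.02,"az":0.09},{"x":-98,"y":76,"z":-74,"ax":0.18,"ay":-0.04,"az":0.15},{"x":-152,"y":92,"z":-72,"ax":0.24,"ay":-0.055,"az":0.21},{"x":-206,"y":108,"z":-70,"ax":0.3,"ay":-0.07,"az":0.27},{"x":-260,"y":124,"z":-67,"ax":0.36,"ay":-0.085,"az":0.33},{"x":-314,"y":140,"z":-64,"ax":0.42,"ay":-0.1,"az":0.38},{"x":-368,"y":155,"z":-61,"ax":0.47,"ay":-0.115,"az":0.43},{"x":-415,"y":168,"z":-58,"ax":0.52,"ay":-0.131,"az":0.48}]'
python3 - <<'E'
from h import *
pan=np.load("pan.npy"); go(pan+[0,0,.03+.056],[0,0,-1],[1,0,0]); print(get_obs()["q"])
E
```

```text
time_s: 6.88
ee_pos: [0.6214, -0.0128, 0.3588]
tool_rot: [0.708, 0.706, -0.001, -0.0]
wrist_force: [-0.3, 1.1, -1.0]
finger_gap: 0.0337
shift [-42.   38.7  62.8] turn [-0.002  0.002 -0.003] rows>= 1.4
shift [-42.   38.7  62.8] turn [2.000e-03 3.000e-03 3.139e+00] rows>= 16.8
[-1.11069500e-01  2.47727949e-01  1.07654335e+00 -1.80157626e-03
  1.81875704e+00 -1.08811626e-01]
```

```bash
python3 -m pendant '[{"x":-20,"y":18,"z":25,"ax":0,"ay":0,"az":0},{"x":-42,"y":39,"z":50,"ax":0,"ay":0,"az":0},{"x":-42,"y":39,"z":63,"ax":0,"ay":0,"az":0},{"x":-42,"y":39,"z":63,"ax":0,"ay":0,"az":0},{"x":-42,"y":39,"z":63,"ax":0,"ay":0,"az":0}]'
cat > look.py <<'E'
import sys
from h import *
import cv2
name,(x,y,w,h),(x2,y2)=sys.argv[1],eval(sys.argv[2]),eval(sys.argv[3])
a=get_image("scene"); b=get_image("top"); cv2.imwrite(f"pics/{name}_s.png",a); cv2.imwrite(f"pics/{name}_t.png",b)
cv2.imwrite(f"pics/{name}.png",np.hstack([cv2.resize(i[q:q+h,p:p+w],(390,390*h//w),interpolation=cv2.INTER_CUBIC) for i,p,q in((a,x,y),(b,x2,y2))]))
E
python3 look.py onpan '(235,160,160,150)' '(260,90)'
python3 - <<'E'
from h import *
pan=np.load("pan.npy"); go(pan+[0,0,.056],[0,0,-1],[1,0,0]); print(get_obs()["wrist_force"])
E
```

```text
time_s: 7.5
ee_pos: [0.6588, -0.0522, 0.2973]
tool_rot: [0.707, 0.707, 0.0, 0.001]
wrist_force: [-0.0, 0.2, -1.8]
finger_gap: 0.0332
shift [-2.7  0.9 31.8] turn [0.002 0.001 0.001] rows>= 0.5
shift [-2.7  0.9 31.8] turn [-2.000e-03  4.000e-03 -3.141e+00] rows>= 16.8
[-0.3941456  -0.12252807 -1.48802323]
```

View pics/onpan.png

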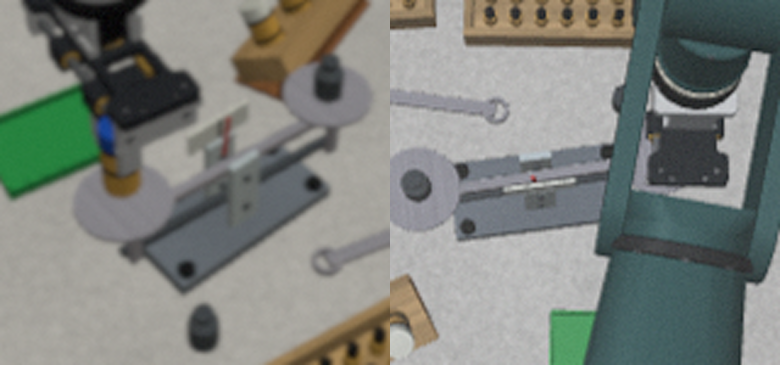

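The cartridge is held vertical above the measuring pan, with its bottom at about crop (122,190) and the disc centred at about (122,205). Now I'll lower it.

```bash
python3 -m pendant '[{"x":-3,"y":0,"z":12,"ax":0,"ay":0,"az":0},{"x":-3,"y":0,"z":20,"ax":0,"ay":0,"az":0},{"x":-3,"y":0,"z":25,"ax":0,"ay":0,"az":0},{"x":-3,"y":0,"z":27,"ax":0,"ay":0,"az":0},{"x":-3,"y":0,"z":27,"ax":0,"ay":0,"az":0},{"x":-3,"y":0,"z":27,"ax":0,"ay":0,"az":0}]'; python3 -m pendant '[{"x":0,"y":0,"z":1,"ax":0,"ay":0,"az":0},{"x":0,"y":0,"z":2,"ax":0,"ay":0,"az":0},{"x":0,"y":0,"z":2,"ax":0,"ay":0,"az":0}]';python3 -m pendant '[{"x":0,"y":0,"z":1,"ax":0,"ay":0,"az":0},{"x":0,"y":0,"z":2,"ax":0,"ay":0,"az":0},{"x":0,"y":0,"z":2,"ax":0,"ay":0,"az":0}]'
```

```text
time_s: 8.35
ee_pos: [0.659, -0.056, 0.269]
tool_rot: [0.707, 0.707, -0.0, 0.0]
wrist_force: [-0.8, -0.2, -1.8]
finger_gap: 0.0335
time_s: 8.72
ee_pos: [0.6588, -0.0561, 0.2664]
tool_rot: [0.707, 0.707, -0.001, -0.0]
wrist_force: [-0.4, 0.2, -1.2]
finger_gap: 0.0337
time_s: 9.1
ee_pos: [0.6589, -0.0561, 0.2649]
tool_rot: [0.707, 0.707, -0.001, 0.0]
wrist_force: [-0.1, -0.3, -0.6]
finger_gap: 0.0336
```

```bash
python3 -m pendant '[{"x":0,"y":0,"z":1,"ax":0,"ay":0,"az":0},{"x":0,"y":0,"z":1,"ax":0,"ay":0,"az":0}]';python3 -m pendant '[{"x":0,"y":0,"z":1,"ax":0,"ay":0,"az":0},{"x":0,"y":0,"z":1,"ax":0,"ay":0,"az":0}]'; python3 -c "
from h import *
for i in range(3): get_image('top'); print(get_obs()['wrist_force'][2])"
```

```text
time_s: 9.35
ee_pos: [0.6589, -0.0562, 0.2636]
tool_rot: [0.707, 0.707, -0.001, 0.0]
wrist_force: [-0.2, -0.3, -0.5]
finger_gap: 0.0335
time_s: 9.6
ee_pos: [0.6589, -0.0562, 0.2625]
tool_rot: [0.707, 0.707, -0.001, 0.0]
wrist_force: [0.1, -1.8, -1.5]
finger_gap: 0.0335
0.1725067958612686
0.5923656591027633
0.21690867797570906
```

Contact is confirmed, with the wrist force at about +0.2 N. I'll release and let the beam settle.

```bash
python3 -m pendant '[{"x":0,"y":0,"z":0,"ax":0,"ay":0,"az":0},{"x":0,"y":0,"z":0,"ax":0,"ay":0,"az":0},{"x":0,"y":0,"z":0,"ax":0,"ay":0,"az":0},{"x":0,"y":0,"z":0,"ax":0,"ay":0,"az":0},{"x":0,"y":0,"z":0,"ax":0,"ay":0,"az":0},{"x":0,"y":0,"z":0,"ax":0,"ay":0,"az":0},{"x":0,"y":0,"z":0,"ax":0,"ay":0,"az":0},{"x":0,"y":0,"z":0,"ax":0,"ay":0,"az":0},{"x":0,"y":0,"z":0,"ax":0,"ay":0,"az":0},{"x":0,"y":0,"z":0,"ax":0,"ay":0,"az":0}]' -1;python3 -m pendant '[{"x":0,"y":0,"z":0,"ax":0,"ay":0,"az":0},{"x":0,"y":0,"z":0,"ax":0,"ay":0,"az":0},{"x":0,"y":0,"z":0,"ax":0,"ay":0,"az":0},{"x":0,"y":0,"z":0,"ax":0,"ay":0,"az":0}]'; python3 look.py rel1 '(235,160,160,150)' '(260,90)'
python3 - <<'E'
from h import *
print([np.round(d["box"],1) for d in outline_of("ref_pan_top","scene")[:1]],[np.round(d["box"],1) for d in outline_of("ref_pan_top","top")[:1]])
for z in(.132,.117,.102): print("pan z",z,box("scene",cyl(.046,-.004,0)+[.66,-.055,z]).round(0),"ref top of weight centre at",249-z*1000 and proj("scene",[[.62,.205,.234-z+.049]]).round(1))
E
```

```text
time_s: 11.0
ee_pos: [0.6588, -0.056, 0.2626]
tool_rot: [0.707, 0.707, -0.001, -0.0]
wrist_force: [0.2, 0.5, 0.3]
finger_gap: 0.0939
time_s: 11.5
ee_pos: [0.6588, -0.0561, 0.2626]
tool_rot: [0.707, 0.707, -0.001, -0.0]
wrist_force: [0.2, 0.2, 0.6]
finger_gap: 0.0938
[array([370.5, 194.6,  38.7,  40. ])] [array([270.2, 164.1,  34.4,  41. ])]
pan z 0.132 [263. 229. 305. 263.] ref top of weight centre at [[371.2 184.8]]
pan z 0.117 [264. 233. 305. 267.] ref top of weight centre at [[371.6 180.2]]
pan z 0.102 [264. 237. 306. 272.] ref top of weight centre at [[372.1 175.6]]
```

View pics/rel1.png

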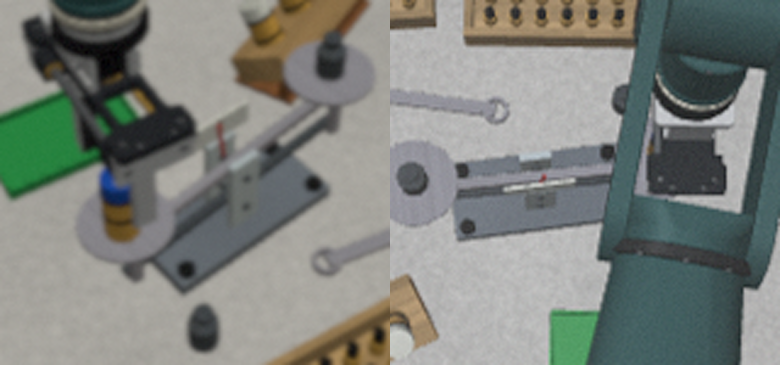

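After release the measuring pan sank and the reference pan rose (crop y 95→72, about 9.5 px, which is the full 30 mm travel), and the pointer swung over. Blue is **heavier**, so it goes to the green tray. I'll regrasp it 30 mm lower.

```bash
python3 -m pendant '[{"x":0,"y":0,"z":12,"ax":0,"ay":0,"az":0},{"x":0,"y":0,"z":24,"ax":0,"ay":0,"az":0},{"x":0,"y":0,"z":30,"ax":0,"ay":0,"az":0},{"x":0,"y":0,"z":30,"ax":0,"ay":0,"az":0},{"x":0,"y":0,"z":30,"ax":0,"ay":0,"az":0},{"x":0,"y":0,"z":30,"ax":0,"ay":0,"az":0},{"x":0,"y":0,"z":30,"ax":0,"ay":0,"az":0},{"x":0,"y":0,"z":30,"ax":0,"ay":0,"az":0},{"x":0,"y":0,"z":30,"ax":0,"ay":0,"az":0}]' 1 10; python3 -m pendant '[{"x":0,"y":0,"z":0,"ax":0,"ay":0,"az":0},{"x":0,"y":0,"z":0,"ax":0,"ay":0,"az":0},{"x":0,"y":0,"z":0,"ax":0,"ay":0,"az":0}]' 1 25; python3 -m pendant '[{"x":0,"y":0,"z":-8,"ax":0,"ay":0,"az":0},{"x":0,"y":0,"z":-20,"ax":0,"ay":0,"az":0},{"x":0,"y":0,"z":-35,"ax":0,"ay":0,"az":0},{"x":0,"y":0,"z":-50,"ax":0,"ay":0,"az":0},{"x":0,"y":0,"z":-65,"ax":0,"ay":0,"az":0},{"x":0,"y":0,"z":-75,"ax":0,"ay":0,"az":0}]'
python3 - <<'E'
from h import *
# green tray, +y slot (0.44,-0.0255,yaw-.04): (+.0016,+.04)
go([.4406,.0145,.004+.054+.03],[0,0,-1],[1,0,0])
E
```

```text
time_s: 12.82
ee_pos: [0.6591, -0.0561, 0.2332]
tool_rot: [0.707, 0.707, -0.0, 0.0]
wrist_force: [1.0, 0.7, 0.7]
finger_gap: 0.0338
time_s: 13.2
ee_pos: [0.659, -0.0561, 0.2331]
tool_rot: [0.707, 0.707, -0.0, 0.0]
wrist_force: [0.5, 0.2, 3.5]
finger_gap: 0.0335
time_s: 13.95
ee_pos: [0.6591, -0.056, 0.3091]
tool_rot: [0.707, 0.707, -0.0, 0.001]
wrist_force: [1.0, -0.3, -2.1]
finger_gap: 0.0334
shift [  70.6 -218.5  142.9] turn [ 0.     0.001 -0.   ] rows>= 4.3
shift [  70.6 -218.5  142.9] turn [ 2.000e-03 -1.000e-03  3.142e+00] rows>= 16.8
```

```bash
python3 -m pendant '[{"x":15,"y":-48,"z":0,"ax":0,"ay":0,"az":0},{"x":32,"y":-100,"z":0,"ax":0,"ay":0,"az":0},{"x":50,"y":-155,"z":20,"ax":0,"ay":0,"az":0},{"x":65,"y":-200,"z":60,"ax":0,"ay":0,"az":0},{"x":71,"y":-218,"z":105,"ax":0,"ay":0,"az":0},{"x":71,"y":-218,"z":135,"ax":0,"ay":0,"az":0},{"x":71,"y":-218,"z":143,"ax":0,"ay":0,"az":0},{"x":71,"y":-218,"z":143,"ax":0,"ay":0,"az":0},{"x":71,"y":-218,"z":143,"ax":0,"ay":0,"az":0}]'; python3 look.py tray1 '(200,150,160,150)' '(300,170)'
```

```text
time_s: 15.08
ee_pos: [0.442, 0.0147, 0.1665]
tool_rot: [0.707, 0.707, 0.0, 0.001]
wrist_force: [-0.1, -0.2, -2.3]
finger_gap: 0.0336
```

View pics/tray1.png

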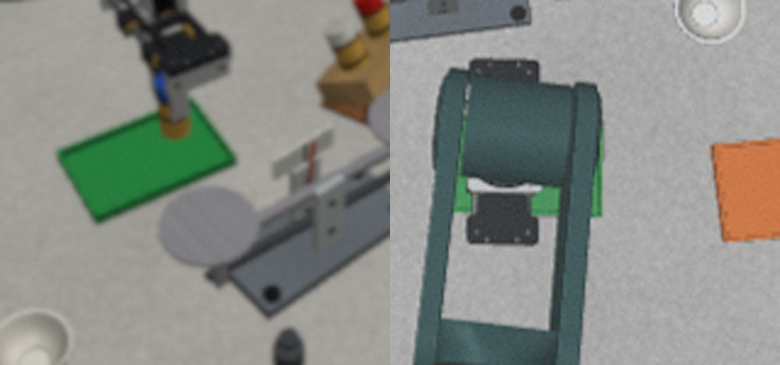

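The cartridge is over the +y half of the green tray, upright and clear of the walls. I'll lower it.

```bash
python3 -m pendant '[{"x":0,"y":0,"z":10,"ax":0,"ay":0,"az":0},{"x":0,"y":0,"z":18,"ax":0,"ay":0,"az":0},{"x":0,"y":0,"z":24,"ax":0,"ay":0,"az":0},{"x":0,"y":0,"z":26,"ax":0,"ay":0,"az":0},{"x":0,"y":0,"z":26,"ax":0,"ay":0,"az":0}]'; for i in 1 2 3; do python3 -m pendant '[{"x":0,"y":0,"z":1,"ax":0,"ay":0,"az":0},{"x":0,"y":0,"z":2,"ax":0,"ay":0,"az":0},{"x":0,"y":0,"z":2,"ax":0,"ay":0,"az":0}]' | egrep "ee|force"; python3 -c "
from h import *
f=[]
for i in range(2): get_image('top'); f.append(round(get_obs()['wrist_force'][2],2))
print(f)"; done
```

```text
time_s: 15.8
ee_pos: [0.4406, 0.0149, 0.1385]
tool_rot: [0.707, 0.707, -0.001, -0.0]
wrist_force: [-0.0, 0.6, -1.8]
finger_gap: 0.0338
ee_pos: [0.4407, 0.0149, 0.1367]
wrist_force: [-0.1, -0.5, -2.8]
[np.float64(-3.11), np.float64(-1.71)]
ee_pos: [0.4408, 0.0149, 0.1357]
wrist_force: [-3.3, 0.5, 6.2]
[np.float64(6.33), np.float64(5.51)]
ee_pos: [0.4409, 0.0149, 0.1357]
wrist_force: [-8.0, 0.4, 15.5]
[np.float64(16.07), np.float64(15.52)]
```

```bash
python3 -m pendant '[{"x":0,"y":0,"z":-1.5,"ax":0,"ay":0,"az":0},{"x":0,"y":0,"z":-3,"ax":0,"ay":0,"az":0},{"x":0,"y":0,"z":-3,"ax":0,"ay":0,"az":0}]'
```

```text
time_s: 17.6
ee_pos: [0.4409, 0.0149, 0.1358]
tool_rot: [0.707, 0.707, -0.0, 0.0]
wrist_force: [-0.1, 0.4, 1.5]
finger_gap: 0.0337
```

```bash
python3 -m pendant '[{"x":0,"y":0,"z":0,"ax":0,"ay":0,"az":0},{"x":0,"y":0,"z":0,"ax":0,"ay":0,"az":0},{"x":0,"y":0,"z":0,"ax":0,"ay":0,"az":0},{"x":0,"y":0,"z":0,"ax":0,"ay":0,"az":0},{"x":0,"y":0,"z":0,"ax":0,"ay":0,"az":0},{"x":0,"y":0,"z":0,"ax":0,"ay":0,"az":0}]' -1;  python3 -m pendant '[{"x":0,"y":0,"z":-30,"ax":0,"ay":0,"az":0},{"x":0,"y":0,"z":-80,"ax":0,"ay":0,"az":0},{"x":0,"y":0,"z":-130,"ax":0,"ay":0,"az":0},{"x":0,"y":0,"z":-130,"ax":0,"ay":0,"az":0}]'
python3 - <<'E'
from h import *
p,A,x=grasp(0); go(p+.07*A,-A,x)
E
```

```text
time_s: 18.35
ee_pos: [0.4407, 0.0149, 0.1357]
tool_rot: [0.707, 0.707, -0.001, -0.0]
wrist_force: [0.2, -0.2, 0.4]
finger_gap: 0.0904
time_s: 18.85
ee_pos: [0.4428, 0.0149, 0.2708]
tool_rot: [0.707, 0.707, 0.003, 0.004]
wrist_force: [-0.7, 1.2, 0.1]
finger_gap: 0.094
shift [232.6 -81.4  62.8] turn [-0.511  0.134 -0.479] rows>= 4.1
shift [232.6 -81.4  62.8] turn [0.18  0.686 2.572] rows>= 14.3
```

```bash
python3 -m pendant '[{"x":45,"y":-25,"z":0,"ax":-0.12,"ay":0.03,"az":-0.11},{"x":90,"y":-50,"z":5,"ax":-0.24,"ay":0.06,"az":-0.22},{"x":135,"y":-75,"z":10,"ax":-0.36,"ay":0.09,"az":-0.33},{"x":180,"y":-92,"z":18,"ax":-0.46,"ay":0.12,"az":-0.43},{"x":223,"y":-99,"z":29,"ax":-0.511,"ay":0.134,"az":-0.479},{"x":228,"y":-90,"z":46,"ax":-0.511,"ay":0.134,"az":-0.479},{"x":233,"y":-81,"z":63,"ax":-0.511,"ay":0.134,"az":-0.479},{"x":233,"y":-81,"z":63,"ax":-0.511,"ay":0.134,"az":-0.479},{"x":233,"y":-81,"z":63,"ax":-0.511,"ay":0.134,"az":-0.479}]'; python3 look.py pre2 '(230,100,170,160)' '(300,170)';python3 - <<'E'
from h import *
p,A,x=grasp(0); go(p,-A,x)
E
```

```text
time_s: 19.98
ee_pos: [0.3597, 0.2477, 0.2024]
tool_rot: [0.497, 0.829, 0.222, 0.13]
wrist_force: [0.8, -0.5, 1.2]
finger_gap: 0.0939
shift [-1.5  3.5 67.8] turn [-0.007 -0.004 -0.004] rows>= 1.1
shift [-1.5  3.5 67.8] turn [-0.006  0.011  3.138] rows>= 16.8
```

View pics/pre2.png

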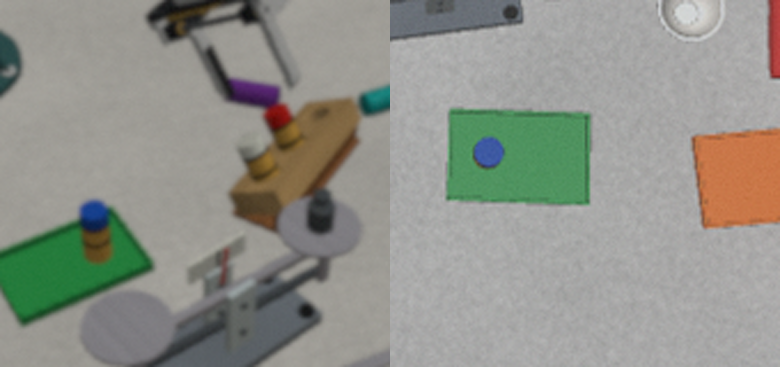

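Blue stands upright in the green tray, at top-view crop (488,152). The rack still holds red and white, and the gripper is over red along the socket axis. I'll grasp red now.

```bash
python3 -m pendant '[{"x":-1,"y":3,"z":25,"ax":-0.007,"ay":-0.004,"az":-0.004},{"x":-1,"y":3,"z":50,"ax":-0.007,"ay":-0.004,"az":-0.004},{"x":-1,"y":3,"z":68,"ax":-0.007,"ay":-0.004,"az":-0.004},{"x":-1,"y":3,"z":68,"ax":-0.007,"ay":-0.004,"az":-0.004},{"x":-1,"y":3,"z":68,"ax":-0.007,"ay":-0.004,"az":-0.004}]' -1 10; python3 -m pendant '[{"x":0,"y":0,"z":0,"ax":0,"ay":0,"az":0},{"x":0,"y":0,"z":0,"ax":0,"ay":0,"az":0},{"x":0,"y":0,"z":0,"ax":0,"ay":0,"az":0},{"x":0,"y":0,"z":0,"ax":0,"ay":0,"az":0},{"x":0,"y":0,"z":0,"ax":0,"ay":0,"az":0},{"x":0,"y":0,"z":0,"ax":0,"ay":0,"az":0},{"x":0,"y":0,"z":0,"ax":0,"ay":0,"az":0}]' 1 10;python3 -m pendant '[{"x":0,"y":0,"z":0,"ax":0,"ay":0,"az":0},{"x":0,"y":0,"z":0,"ax":0,"ay":0,"az":0},{"x":0,"y":0,"z":0,"ax":0,"ay":0,"az":0}]' 1 25
python3 - <<'E'
from h import *
p,A,x=grasp(0); go(p,-A,x)
E
```

```text
time_s: 20.7
ee_pos: [0.3926, 0.2646, 0.1463]
tool_rot: [0.495, 0.828, 0.225, 0.135]
wrist_force: [-0.5, 0.4, -0.3]
finger_gap: 0.0943
time_s: 21.58
ee_pos: [0.3924, 0.2646, 0.1451]
tool_rot: [0.495, 0.828, 0.224, 0.134]
wrist_force: [1.0, 0.2, -0.9]
finger_gap: 0.0336
time_s: 21.95
ee_pos: [0.3924, 0.2646, 0.1452]
tool_rot: [0.495, 0.828, 0.224, 0.134]
wrist_force: [1.5, 0.8, -1.9]
finger_gap: 0.0337
shift [-0.8  0.9 -0.8] turn [-0.001 -0.     0.001] rows>= 0.0
shift [-0.8  0.9 -0.8] turn [ 1.000e-03 -1.000e-03 -3.141e+00] rows>= 16.8
```

```bash
python3 -m pendant '[{"x":0,"y":0,"z":-10,"ax":0,"ay":0,"az":0},{"x":0,"y":0,"z":-22,"ax":0,"ay":0,"az":0},{"x":0,"y":0,"z":-36,"ax":0,"ay":0,"az":0},{"x":0,"y":0,"z":-50,"ax":0,"ay":0,"az":0},{"x":0,"y":0,"z":-65,"ax":0,"ay":0,"az":0},{"x":0,"y":0,"z":-85,"ax":0,"ay":0,"az":0},{"x":0,"y":15,"z":-120,"ax":0,"ay":0,"az":0},{"x":0,"y":30,"z":-150,"ax":0,"ay":0,"az":0},{"x":0,"y":30,"z":-150,"ax":0,"ay":0,"az":0}]'
python3 - <<'E'
from h import *
pan=np.load("pan.npy"); go(pan+[0,0,.06+.056],[0,0,-1],[1,0,0]); print(get_obs()["q"])
E
```

```text
time_s: 23.08
ee_pos: [0.3489, 0.2412, 0.2937]
tool_rot: [0.495, 0.828, 0.227, 0.136]
wrist_force: [-0.8, -0.1, -1.7]
finger_gap: 0.0335
shift [-408.1  131.5   40.6] turn [ 0.525 -0.132  0.481] rows>= 6.9
shift [-408.1  131.5   40.6] turn [ 0.177  0.704 -2.566] rows>= 14.3
[ 0.46155135 -0.50768054  1.9451171   0.01720216  1.16873    -0.03406182]
```

```bash
python3 -m pendant '[{"x":-45,"y":18,"z":0,"ax":0.065,"ay":-0.015,"az":0.06},{"x":-95,"y":35,"z":0,"ax":0.13,"ay":-0.03,"az":0.12},{"x":-148,"y":52,"z":2,"ax":0.2,"ay":-0.05,"az":0.18},{"x":-200,"y":68,"z":8,"ax":0.27,"ay":-0.07,"az":0.25},{"x":-252,"y":84,"z":14,"ax":0.34,"ay":-0.085,"az":0.31},{"x":-304,"y":100,"z":20,"ax":0.41,"ay":-0.1,"az":0.37},{"x":-356,"y":116,"z":28,"ax":0.47,"ay":-0.12,"az":0.43},{"x":-390,"y":126,"z":36,"ax":0.525,"ay":-0.132,"az":0.481},{"x":-408,"y":131,"z":41,"ax":0.525,"ay":-0.132,"az":0.481},{"x":-408,"y":131,"z":41,"ax":0.525,"ay":-0.132,"az":0.481}]'
python3 - <<'E'
from h import *
pan=np.load("pan.npy"); go(pan+[0,0,.056],[0,0,-1],[1,0,0]); print(get_obs()["q"])
E
```

```text
time_s: 24.32
ee_pos: [0.6597, -0.0561, 0.3165]
tool_rot: [0.708, 0.707, -0.005, -0.003]
wrist_force: [-0.6, 0.4, -2.6]
finger_gap: 0.0337
shift [ 1.2  0.8 50.5] turn [-0.012  0.003 -0.001] rows>= 0.8
shift [ 1.2  0.8 50.5] turn [0.004 0.019 3.14 ] rows>= 16.8
[-0.1686382   0.34743569  1.03410767 -0.00463618  1.7716128  -0.16820394]
```

```bash
python3 -m pendant '[{"x":0,"y":0,"z":0,"ax":0,"ay":0,"az":0},{"x":0,"y":0,"z":0,"ax":0,"ay":0,"az":0}]'
python3 - <<'E'
from h import *
pan=np.load("pan.npy"); go(pan+[0,0,.056],[0,0,-1],[1,0,0])
E
```

```text
time_s: 24.58
ee_pos: [0.6588, -0.0542, 0.3209]
tool_rot: [0.707, 0.708, -0.003, -0.001]
wrist_force: [-0.0, 0.6, -2.7]
finger_gap: 0.0336
shift [-0.6  1.5 54.9] turn [-0.006  0.003  0.001] rows>= 0.9
shift [-0.6  1.5 54.9] turn [-0.005 -0.01  -3.14 ] rows>= 16.8
```

```bash
python3 -m pendant '[{"x":0,"y":1,"z":15,"ax":0,"ay":0,"az":0},{"x":0,"y":1,"z":30,"ax":0,"ay":0,"az":0},{"x":0,"y":1,"z":42,"ax":0,"ay":0,"az":0},{"x":0,"y":1,"z":50,"ax":0,"ay":0,"az":0},{"x":0,"y":1,"z":51,"ax":0,"ay":0,"az":0},{"x":0,"y":1,"z":51,"ax":0,"ay":0,"az":0},{"x":0,"y":1,"z":51,"ax":0,"ay":0,"az":0}]'
python3 - <<'E'
from h import *
pan=np.load("pan.npy"); go(pan+[0,0,.056],[0,0,-1],[1,0,0]); f=[]
for i in range(2): get_image('top'); f.append(round(get_obs()['wrist_force'][2],2))
print(f)
E
```

```text
time_s: 25.45
ee_pos: [0.6604, -0.0553, 0.2704]
tool_rot: [0.707, 0.707, -0.003, -0.0]
wrist_force: [-0.0, -0.5, -3.2]
finger_gap: 0.0335
shift [ 0.3 -0.5  4.4] turn [-0.005  0.004  0.   ] rows>= 0.1
shift [ 0.3 -0.5  4.4] turn [-0.006 -0.007 -3.141] rows>= 16.8
[np.float64(-3.33), np.float64(-3.11)]
```

```bash
for i in 1 2 3; do python3 -m pendant '[{"x":0,"y":0,"z":1,"ax":0,"ay":0,"az":0},{"x":0,"y":0,"z":2,"ax":0,"ay":0,"az":0},{"x":0,"y":0,"z":2,"ax":0,"ay":0,"az":0}]' | egrep "ee|force"; python3 -c "
from h import *
f=[]
for i in range(2): get_image('top'); f.append(round(get_obs()['wrist_force'][2],2))
print(f)"; done
```

```text
ee_pos: [0.66, -0.0552, 0.2672]
wrist_force: [0.2, -0.6, -2.6]
[np.float64(-2.38), np.float64(-2.43)]
ee_pos: [0.6601, -0.0552, 0.2653]
wrist_force: [0.4, -1.2, -2.7]
[np.float64(-2.89), np.float64(-2.92)]
ee_pos: [0.6602, -0.0553, 0.2639]
wrist_force: [0.2, -0.2, -1.4]
[np.float64(-0.91), np.float64(-1.49)]
```

```bash
for i in 1 2; do python3 -m pendant '[{"x":0,"y":0,"z":1,"ax":0,"ay":0,"az":0},{"x":0,"y":0,"z":1,"ax":0,"ay":0,"az":0}]' | egrep "ee|force"; python3 -c "
from h import *
f=[]
for i in range(2): get_image('top'); f.append(round(get_obs()['wrist_force'][2],2))
print(f)"; done
```

```text
ee_pos: [0.6602, -0.0554, 0.2625]
wrist_force: [-0.4, -0.2, -1.0]
[np.float64(-0.74), np.float64(-0.56)]
ee_pos: [0.6602, -0.0554, 0.2614]
wrist_force: [0.5, -1.6, -1.2]
[np.float64(-0.51), np.float64(-1.27)]
```

Pan contact: the force rose from −2.9 to about −0.8 N, so the pan is carrying about 2 N. Releasing.

```bash
python3 -m pendant '[{"x":0,"y":0,"z":0,"ax":0,"ay":0,"az":0},{"x":0,"y":0,"z":0,"ax":0,"ay":0,"az":0},{"x":0,"y":0,"z":0,"ax":0,"ay":0,"az":0},{"x":0,"y":0,"z":0,"ax":0,"ay":0,"az":0},{"x":0,"y":0,"z":0,"ax":0,"ay":0,"az":0},{"x":0,"y":0,"z":0,"ax":0,"ay":0,"az":0},{"x":0,"y":0,"z":0,"ax":0,"ay":0,"az":0},{"x":0,"y":0,"z":0,"ax":0,"ay":0,"az":0},{"x":0,"y":0,"z":0,"ax":0,"ay":0,"az":0},{"x":0,"y":0,"z":0,"ax":0,"ay":0,"az":0}]' -1;python3 -m pendant '[{"x":0,"y":0,"z":0,"ax":0,"ay":0,"az":0},{"x":0,"y":0,"z":0,"ax":0,"ay":0,"az":0},{"x":0,"y":0,"z":0,"ax":0,"ay":0,"az":0},{"x":0,"y":0,"z":0,"ax":0,"ay":0,"az":0},{"x":0,"y":0,"z":0,"ax":0,"ay":0,"az":0}]'; python3 look.py rel2 '(235,160,160,150)' '(260,90)'
```

```text
time_s: 28.92
ee_pos: [0.6601, -0.0552, 0.2615]
tool_rot: [0.707, 0.707, -0.003, -0.001]
wrist_force: [0.1, -0.7, 0.1]
finger_gap: 0.0937
time_s: 29.55
ee_pos: [0.6601, -0.0552, 0.2615]
tool_rot: [0.707, 0.707, -0.003, -0.001]
wrist_force: [0.2, 0.3, -0.1]
finger_gap: 0.094
```

View pics/rel2.png

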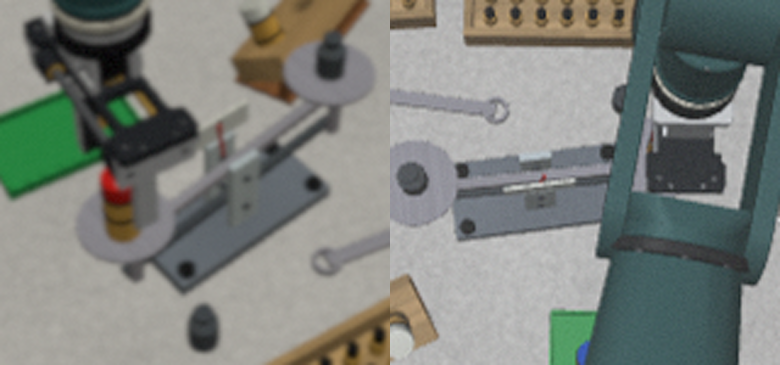

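Red also sinks to the lower stop: the reference pan is at crop (328,72), as it was with blue. It is **heavier**, so it goes in the green tray too, in the −y slot.

```bash
python3 -m pendant '[{"x":0,"y":0,"z":12,"ax":0,"ay":0,"az":0},{"x":0,"y":0,"z":24,"ax":0,"ay":0,"az":0},{"x":0,"y":0,"z":28,"ax":0,"ay":0,"az":0},{"x":0,"y":0,"z":28,"ax":0,"ay":0,"az":0},{"x":0,"y":0,"z":28,"ax":0,"ay":0,"az":0},{"x":0,"y":0,"z":28,"ax":0,"ay":0,"az":0},{"x":0,"y":0,"z":28,"ax":0,"ay":0,"az":0},{"x":0,"y":0,"z":28,"ax":0,"ay":0,"az":0},{"x":0,"y":0,"z":28,"ax":0,"ay":0,"az":0}]' 1 10; python3 -m pendant '[{"x":0,"y":0,"z":0,"ax":0,"ay":0,"az":0},{"x":0,"y":0,"z":0,"ax":0,"ay":0,"az":0},{"x":0,"y":0,"z":0,"ax":0,"ay":0,"az":0}]' 1 25; python3 -m pendant '[{"x":0,"y":0,"z":-8,"ax":0,"ay":0,"az":0},{"x":0,"y":0,"z":-20,"ax":0,"ay":0,"az":0},{"x":0,"y":0,"z":-35,"ax":0,"ay":0,"az":0},{"x":0,"y":0,"z":-50,"ax":0,"ay":0,"az":0},{"x":0,"y":0,"z":-65,"ax":0,"ay":0,"az":0},{"x":0,"y":0,"z":-75,"ax":0,"ay":0,"az":0},{"x":0,"y":0,"z":-75,"ax":0,"ay":0,"az":0}]'
python3 - <<'E'
from h import *
go([.4385,-.0655,.1655-.078],[0,0,-1],[1,0,0])
E
```

```text
time_s: 30.78
ee_pos: [0.6601, -0.0554, 0.2341]
tool_rot: [0.707, 0.707, -0.003, -0.001]
wrist_force: [-0.2, 0.7, 2.1]
finger_gap: 0.0337
time_s: 31.15
ee_pos: [0.6601, -0.0554, 0.2341]
tool_rot: [0.707, 0.707, -0.003, -0.001]
wrist_force: [-1.0, 0.6, 3.4]
finger_gap: 0.0337
time_s: 32.02
ee_pos: [0.6607, -0.0551, 0.31]
tool_rot: [0.707, 0.707, -0.003, -0.0]
wrist_force: [0.9, -0.2, -2.5]
finger_gap: 0.0336
shift [  -9.8 -221.6  145.4] turn [-0.004  0.004  0.   ] rows>= 4.2
shift [  -9.8 -221.6  145.4] turn [-0.006 -0.006 -3.141] rows>= 16.8
```

```bash
python3 -m pendant '[{"x":-2,"y":-48,"z":0,"ax":0,"ay":0,"az":0},{"x":-5,"y":-100,"z":0,"ax":0,"ay":0,"az":0},{"x":-8,"y":-155,"z":20,"ax":0,"ay":0,"az":0},{"x":-10,"y":-203,"z":60,"ax":0,"ay":0,"az":0},{"x":-10,"y":-222,"z":105,"ax":0,"ay":0,"az":0},{"x":-10,"y":-222,"z":135,"ax":0,"ay":0,"az":0},{"x":-10,"y":-222,"z":145,"ax":0,"ay":0,"az":0},{"x":-10,"y":-222,"z":145,"ax":0,"ay":0,"az":0},{"x":-10,"y":-222,"z":145,"ax":0,"ay":0,"az":0}]'; python3 -m pendant '[{"x":0,"y":0,"z":10,"ax":0,"ay":0,"az":0},{"x":0,"y":0,"z":18,"ax":0,"ay":0,"az":0},{"x":0,"y":0,"z":24,"ax":0,"ay":0,"az":0},{"x":0,"y":0,"z":25,"ax":0,"ay":0,"az":0},{"x":0,"y":0,"z":25,"ax":0,"ay":0,"az":0},{"x":0,"y":0,"z":25,"ax":0,"ay":0,"az":0}]';python3 -c "
from h import *
f=[]
for i in range(2): get_image('top'); f.append(round(get_obs()['wrist_force'][2],2))
print(f)"
```

```text
time_s: 33.15
ee_pos: [0.4387, -0.0659, 0.1666]
tool_rot: [0.707, 0.707, -0.003, 0.0]
wrist_force: [-0.0, 0.3, -3.0]
finger_gap: 0.0336
time_s: 33.9
ee_pos: [0.4375, -0.0658, 0.1403]
tool_rot: [0.707, 0.707, -0.003, -0.001]
wrist_force: [-0.6, -0.5, -2.9]
finger_gap: 0.0338
[np.float64(-3.12), np.float64(-2.28)]
```

```bash
python3 -m pendant '[{"x":0,"y":0,"z":1,"ax":0,"ay":0,"az":0},{"x":0,"y":0,"z":2,"ax":0,"ay":0,"az":0},{"x":0,"y":0,"z":2,"ax":0,"ay":0,"az":0}]' | egrep "ee|force"; python3 -m pendant '[{"x":0,"y":0,"z":1,"ax":0,"ay":0,"az":0},{"x":0,"y":0,"z":1,"ax":0,"ay":0,"az":0}]' | egrep "ee|force"
```

```text
ee_pos: [0.4372, -0.0657, 0.1378]
wrist_force: [0.1, 0.5, -2.8]
ee_pos: [0.4372, -0.0657, 0.1368]
wrist_force: [0.1, -0.9, -2.5]
```

```bash
python3 -m pendant '[{"x":0,"y":0,"z":0.5,"ax":0,"ay":0,"az":0},{"x":0,"y":0,"z":0.5,"ax":0,"ay":0,"az":0}]' | egrep "ee|force"
```

```text
ee_pos: [0.4373, -0.0657, 0.1367]
wrist_force: [-1.0, 0.7, 0.2]
```

Floor contact at +0.2 N. I'll release, then retreat up and back.

```bash
python3 -m pendant '[{"x":0,"y":0,"z":0,"ax":0,"ay":0,"az":0},{"x":0,"y":0,"z":0,"ax":0,"ay":0,"az":0},{"x":0,"y":0,"z":0,"ax":0,"ay":0,"az":0},{"x":0,"y":0,"z":0,"ax":0,"ay":0,"az":0},{"x":0,"y":0,"z":0,"ax":0,"ay":0,"az":0},{"x":0,"y":0,"z":0,"ax":0,"ay":0,"az":0},{"x":0,"y":0,"z":0,"ax":0,"ay":0,"az":0}]' -1;  python3 -m pendant '[{"x":0,"y":0,"z":-25,"ax":0,"ay":0,"az":0},{"x":0,"y":0,"z":-60,"ax":0,"ay":0,"az":0},{"x":0,"y":0,"z":-105,"ax":0,"ay":0,"az":0},{"x":-40,"y":0,"z":-130,"ax":0,"ay":0,"az":0},{"x":-90,"y":0,"z":-140,"ax":0,"ay":0,"az":0},{"x":-140,"y":0,"z":-140,"ax":0,"ay":0,"az":0},{"x":-190,"y":0,"z":-140,"ax":0,"ay":0,"az":0},{"x":-230,"y":0,"z":-140,"ax":0,"ay":0,"az":0},{"x":-230,"y":0,"z":-140,"ax":0,"ay":0,"az":0},{"x":-230,"y":0,"z":-140,"ax":0,"ay":0,"az":0}]'; python3 look.py final '(195,95,240,230)' '(180,100)'
```

```text
time_s: 35.75
ee_pos: [0.4373, -0.0657, 0.1365]
tool_rot: [0.707, 0.707, -0.003, -0.001]
wrist_force: [0.2, 0.5, -0.2]
finger_gap: 0.0941
time_s: 37.0
ee_pos: [0.4382, -0.2948, 0.277]
tool_rot: [0.707, 0.707, -0.003, -0.002]
wrist_force: [-0.0, -0.1, -0.4]
finger_gap: 0.0942
```

View pics/final.png

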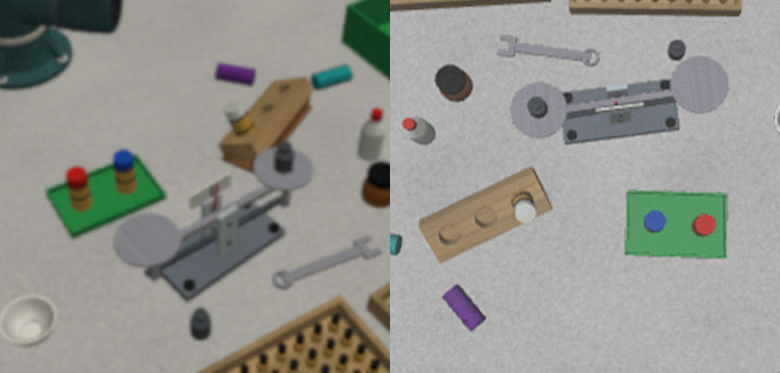

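Both cartridges stand upright in the green tray, blue at (655,221) and red at (705,225) in the crop. White is still in its socket, the balance is empty, and nothing nearby has moved.

```bash
python3 -c "
from cell import *
sign_off(); print(get_obs()['time_s'])"
```

```text
the job is handed in; nothing more can be done
the job is handed in; nothing more can be done
```

Both cartridges turned out heavier than the 200 g reference, so both now stand upright in the green tray. I weighed blue first and then red. With each one released on the empty pan, the beam tipped fully to the measuring-pan side; the reference pan rose about 9.5 px, which is its full travel.

- **Last picture:** both cartridges are upright in the green tray. White is still in its socket, the balance is empty, and everything near the rack and balance is where it was. The orange tray and the screwdriver's side of the table were outside that last crop. The gripper was open and clear of everything, and I handed the job in at about 37 s of the 72 s allowed.
- **Rough spot:** setting blue down in the tray, I pressed with about 16 N for a moment. I backed off to about 1.5 N before letting go. Red touched down at about 0.2 N.
- **Weight readings disagreed:** while I held blue, the wrist sensor read only about 1.5 to 3 N, too noisy to judge its weight. The decision for each cartridge rests on the beam alone.

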